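Fit the dispensing tap to a mini keg's quick coupler

TASK

Fit the dispensing tap to the small steel keg. First pull the ring-shaped spring collar of the keg's coupler down until it stays back by itself; then take the tap (the one with the spout, not the gauge) from the wooden stand and press its plug straight down into the coupler, gently, never with more than about 2.5 kg (25 N), until it is fully home and the collar springs up and locks it. The spout must point away from the keg's carrying handle; leave the tap locked in upright, and leave the gauge, the mug and the lemon where they are.

Things in the scene. Friction and masses are not known exactly. Their poses are not given: they have to be found in the camera images.
- keg: Stainless steel mini keg, 124 mm in diameter, fixed (full and heavy). Origin at the centre of its underside, z up. Its black C-shaped carrying handle is on its +x side: 101 mm from the axis, 23 to 92 mm high. The dome ends in a neck 117 mm high and 51 mm in diameter; the upright quick coupler stands in it.
- coupler_mouth (a point): Nominal mouth of the coupler, on the keg's axis, 168 mm above its underside, axes as the keg's. The coupler is pressed into a rubber bung: its true mouth is up to 6 mm higher or lower and up to 2.5 mm off in x and in y (of the keg), differently each time; it stays there, upright. Barrel: 32 mm outside, bore 22 mm, flat rim, open upward.
- collar (a joint): How far the spring collar round the barrel is pulled back (down), m: 0 forward (up), 0.009 lower stop; spring 7 N at 0, 13 N at the stop. Pulled past about 0.007 it is caught by balls; let go, it stays at 0.004 to 0.005. A plug pushed home makes it spring to 0, locking the plug. At 0 no plug can enter.
- collar_nominal (a point): Middle of the forward collar if the coupler stood at its nominal place (17 mm below the nominal mouth; fixed to the keg, does not move with the collar). The collar is a knurled steel ring 48 mm in diameter and 30 mm tall, its top 2 mm below the true mouth, its lowest 5 mm a lip 52 mm wide. Forward, its lower edge is at least 13 mm above the keg's neck.
- plunger (a joint): How far the spring plunger in the bore is pushed down, m: about 0.007 at the start (caught by the balls); 0 (its cup 12 mm below the true mouth) once the collar is pulled back; about 0.011 with a plug locked; 0.013 with the plug's flange hard on the mouth. Spring: 4 N at 0, 12 to 14 N with the plug home.
- tap_center (a point): Dispensing tap, 0.2 to 0.3 kg: middle of its steel body, 32 x 26 x 40 mm (x, y, z); grip it across the flat faces 26 mm apart (y). Own axes: z up along the plug, spout towards -x. Spout at this height, 67 mm out, then bent down; a black knob 34 mm out on +x; a short lever up to 46 mm above. It stands loosely in one of the stand's holes, flange on the wood.
- plug_tip (a point): Nose tip of the tap's plug, 58 mm below the tap's centre. Upward from it: taper from 14 to 20 mm in diameter over 4 mm, plug 20 mm in diameter with a ball groove, 26 mm long in all, then a flange 30 mm in diameter, 4 mm thick, underside 32 mm below the tap's centre. The collar springs when the flange is about 2 mm above the true mouth; locked, it stands 1 to 2 mm above it.
- spout_tip (a point): Open lower end of the tap's spout, 67 mm from the plug's axis and 30 mm below the tap's centre.
- gauge_center (a point): Steel pressure gauge in the stand's other hole, to be left alone: round white dial 49 mm in diameter on the same kind of plug. This point is on its plug's axis, 32 mm above the stand; the dial's centre is 10 mm higher.
- stand: Accessory stand: wooden block 62 x 178 x 42 mm (x, y, z), fixed; origin at the centre of its underside. Two holes 22 mm in diameter, 32 mm deep, at y = -58 and +58 mm.
- mug: A loose white mug behind the lemon, 92 mm in diameter, 95 mm high, a bystander; origin at the centre of its underside.
- lemon: A loose lemon, 83 x 58 x 58 mm, a bystander on the board between the keg and the stand (not the one at the front right corner); origin at its underside.

How it is judged:
By the outcome, as a careful person would: the job done as asked, in the order asked, and still so for the second after the job is handed in, with the robot touching nothing.
It also fails if it takes over 67 s, if anything falls off the work surface, if the arm or the gripper's body presses on something with over 40 N, if the wrist force passes 120 N, or if a joint passes its speed limit or range.

ROBOT

A 6-joint arm with a two-finger parallel gripper is mounted at the origin on a cart in front of the work surface, level with it; the furniture and walls round the work are solid. World frame = base frame: x ahead of the robot, y to its left, z up, the work surface at z = 0. Lengths are in m, angles in degrees, forces in N, time in s.
With the tool pointing down it reaches from about 0.275 to 0.875 m from the base axis. Payload 12.5 kg.
Tool frame: the origin (TCP) lies between the finger pads; the fingertips stand tcp_to_tips ahead of it and the grasp point (between the pads) lies 2 mm behind it (tcp_to_tips is the distance from the TCP to the fingertips, in m); z points along the fingers, y is the line along which they close (so a half turn about z gives the same grasp; the last joint's range is limited). The gripper opens to 85 mm and grips with 20 to 120 N. Pads are 22 mm wide; open, the fingers measure 114 mm over their backs; the gripper's body (76 mm by 85 mm) begins 54 mm behind the grasp point. The pads swing forward as they close: fully open they stand 13 mm farther back than shut.
Start: joints at [71.07, 20.094, 94.641, -0, 65.266, -4.847], TCP at [0.134, 0.533, 0.248] pointing down, gripper open.
Joint ranges: [-157.81, 157.81], [-45, 120.19], [0.68, 151.7], [-89.99, 269.99], [4.06, 180], [-164.3, 164.3]. Speed limits (degrees/s): [127.2, 127.2, 159.86, 180, 180, 180].

INTERFACE

Orientations are given as [roll, pitch, yaw] about the fixed x, y, z axes, in that order (R = Rz(yaw) Ry(pitch) Rx(roll)).
In Python, from rig import * gives the robot as it stands.
- The arm moves only by the tool servo_tool, never from a script. Its argument "deltas" is text: rows parted by semicolons, each of 7 numbers parted by spaces: the shift along the tool's x, y, z in m, then the turn, a rotation vector about the tool's x, y, z in degrees, then the opening, from 0 (shut) to 1 (fully open). A call has 1 to 10 rows; each row shifts and turns the commanded pose from where the row before left it, along the tool's axes as they then stand; what a row does not reach is not made up. A row lasts 1/12 s, in which the tool goes at most 41.7 mm and 7.16 degrees, less where a joint would pass 70% of its speed; a pose out of reach is approached as far as the arm can. A call is refused whole if a number of a shift passes 0.0417 or a number of a turn 7.16, either way. A call with a gripper value outside its range is refused whole. The fingers move at their own pace and stop on an object; the grip force is fixed at half the most. Time passes only in rows, so rows that do not move let the fingers close. It gives the time, the measured TCP pose, the force, the opening and the grip force at its end, in the units of the state.
- observe(): the state, without advancing time (a new reading comes with each control period).
- grab_frame(name): name is "side" or "top"; returns the picture (480x640x3 uint8, red, green, blue); there is no depth.
- calibration(name): a dict with "fx", "fy", "cx", "cy" (pixels), "rvec" (rotation vector, rad) and "tvec" (3), from world to camera coordinates, as OpenCV has them. Camera axes: x right, y down, z forward; pixel columns grow to the right and rows downward; lengths in m; the calibration is good to about 2 mm. A picture is of the moment at which its call begins. calibration takes no time and is no camera call.
- finish_job(): hands the job in; it is judged then, once.
Trained networks look in the newest picture that a camera, given by its name, has taken for a name from the list of things; names that differ only in an ending like _2 or _b are one class to them, and where a whole thing is asked for, a point or a joint stands for the part that bears it (a point fixed in the world has none). Each returns a list of dicts, best first, with "p" (0 to 1); they miss things now and then, are a little off and sometimes report something else, mostly with a low value. They report only what shows in the picture. A call takes as long as a camera call.
- recognise(camera, target): "pixel" ([row, column] in pixels, amid what is visible of it).
- tip_of(camera, target): "pixel" ([row, column] in pixels: a listed point, or the origin of a listed thing).
The state is a dict: "time_s": time; "joint_positions": joint angles; "joint_velocities": joint speeds; "effort": joint torques, N m; "position": TCP position; "tool_rot": TCP orientation; "wrist_force": force on the tool from outside, world axes, zero at the start; "moment": the same for the moment, N m; "grip_width": opening from 0.0 (shut) to 1.0 (fully open); "finger_force": force on a finger pad.
Only numpy, scipy, OpenCV 4.12 (cv2) and the standard library are available. Lean on these libraries where they do the work, as an engineer would, in place of code of your own. Each camera call takes 0.05 s, during which the arm holds its last target. There are 200 camera calls.

## Working session

There is one attempt and no reset: what is moved stays moved. The work goes in short steps, Python scripts to look and compute and a tool call to move; the robot and the scene stay as the last step left them, time stands still between calls to the robot, and variables do not carry over. Pictures are saved under pics/ and viewed, at most 10 in all, crops included, and the job is handed in when it is done.

Besides the shell and the picture viewer there is one more tool, called after ">>>" as name(argument=value, ...), one argument or row to a line, values as JSON. servo_tool: Moves the arm, as the interface text tells. Its arguments: {"type":"object","properties":{"deltas":{"type":"string"}},"required":["deltas"]}

```bash
mkdir -p pics; cat > h.py <<'E'
from rig import *
import numpy as np, cv2
def cam(n):
    c=calibration(n);K=np.array([[c['fx'],0,c['cx']],[0,c['fy'],c['cy']],[0,0,1.]])
    R=cv2.Rodrigues(np.array(c['rvec'],float))[0];t=np.array(c['tvec'],float).ravel()
    return K,R,t
def ray(n,px):
    K,R,t=cam(n);d=R.T@np.linalg.inv(K)@[px[1],px[0],1.];return -R.T@t,d/np.linalg.norm(d)
def proj(n,P):
    K,R,t=cam(n);q=K@(R@np.array(P,float)+t);return q[1]/q[2],q[0]/q[2]
def atz(n,px,z):
    o,d=ray(n,px);return o+d*(z-o[2])/d[2]
def tri(a,b):
    (o,d),(p,e)=ray('side',a),ray('top',b)
    s,u=np.linalg.lstsq(np.c_[d,-e],p-o,rcond=None)[0]
    A,B=o+s*d,p+u*e;return (A+B)/2,np.linalg.norm(A-B)
E
python3 - <<'E'
from h import *
np.set_printoptions(precision=4,suppress=True)
s=observe();print(s)
I={}
for n in('side','top'):
    I[n]=grab_frame(n);cv2.imwrite(f'pics/{n}0.png',I[n][:,:,::-1]);print(n,ray(n,(240,320)),cam(n)[0][0,0])
for t in['keg','coupler_mouth','collar_nominal','tap_center','plug_tip','spout_tip','gauge_center','stand','mug','lemon']:
    r={n:tip_of(n,t)[:2] for n in('side','top')}
    print(t,[(n,[(np.round(x['pixel'],1).tolist(),round(x['p'],2)) for x in r[n]]) for n in r])
    if r['side'] and r['top']: print('   ',*tri(r['side'][0]['pixel'],r['top'][0]['pixel']))
E
```

```text
{'time_s': 0.0, 'joint_positions': array([71.069 , 20.1252, 94.6763,  0.0011, 65.264 , -4.8471]), 'joint_velocities': array([-0.1401,  0.033 , -0.0614,  0.0316, -0.0279, -0.0053]), 'effort': array([ -0.0025, -50.6105, -29.1408,  -0.0002,   0.0046,  -0.    ]), 'position': array([0.1337, 0.5332, 0.2478]), 'tool_rot': array([-179.9349,   -0.0065,  165.9156]), 'wrist_force': array([ 0.2234, -0.6988,  0.3976]), 'moment': array([0.0242, 0.0318, 0.0433]), 'finger_force': 0.0, 'grip_width': 0.9981640573325627}
side (array([0.3459, 0.9293, 0.5399]), array([ 0.1624, -0.8977, -0.4095])) 520.272371105068
top (array([0.4279, 0.0397, 1.0635]), array([ 0.0591,  0.015 , -0.9981])) 508.26731765979457
keg [('side', [([249.3, 344.2], 0.56), ([290.5, 349.4], 0.24)]), ('top', [([236.7, 443.5], 0.69), ([256.9, 348.4], 0.45)])]
    [ 0.4935 -0.2031  0.0026] 0.004002673376273635
coupler_mouth [('side', []), ('top', [([230.1, 465.1], 0.91)])]
collar_nominal [('side', [([191.2, 343.8], 0.61)]), ('top', [([227.7, 461.7], 0.8)])]
    [ 0.4978 -0.2026  0.1509] 0.008403268172522712
tap_center [('side', [([305.8, 
[... 343 characters left out ...]
54.0], 0.86), ([256.3, 350.5], 0.29)])]
    [0.3747 0.1879 0.0419] 0.003144818954017749
gauge_center [('side', [([345.3, 316.4], 0.67)]), ('top', [([249.6, 204.0], 0.75)])]
    [0.4701 0.2819 0.0681] 0.0005212368645674537
stand [('side', [([357.2, 333.9], 0.79), ([328.9, 382.4], 0.65)]), ('top', [([257.1, 237.4], 0.66)])]
    [0.454  0.227  0.0075] 0.004578589680271891
mug [('side', [([290.3, 269.7], 0.75), ([290.1, 346.4], 0.47)]), ('top', [([178.3, 344.5], 0.71), ([292.0, 255.5], 0.2)])]
    [ 0.6224  0.0028 -0.0067] 0.0005423662162435756
lemon [('side', [([288.2, 348.3], 0.91), ([331.5, 343.0], 0.34)]), ('top', [([255.2, 350.4], 0.72)])]
    [ 0.4576 -0.0074  0.0072] 0.0012603985666253122
```

View pics/side0.png

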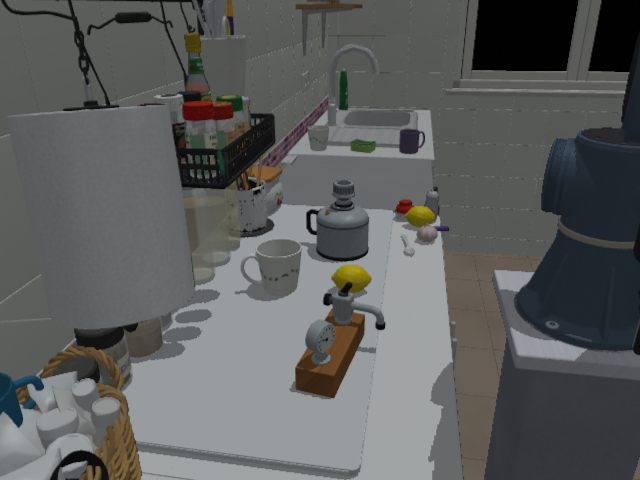

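View pics/top0.png

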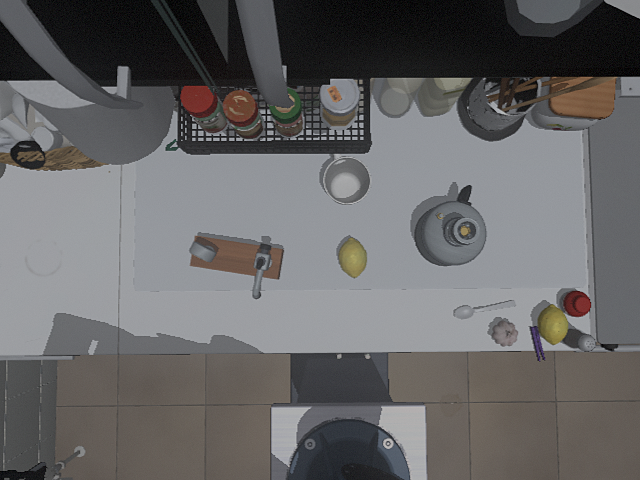

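Both pictures agree with the networks. The keg is at about (237,443) in the top view with its handle at (195,464). The tap is at (261,265) with the spout towards the robot, and the gauge is at the far-left hole. Next is one closer crop of the coupler and the tap.

```bash
python3 - <<'E'
from h import *
np.set_printoptions(precision=4,suppress=True)
T=cv2.imread('pics/top0.png');S=cv2.imread('pics/side0.png')
a=cv2.resize(T[180:275,405:500],None,fx=4,fy=4,interpolation=cv2.INTER_CUBIC)
b=cv2.resize(S[175:270,295:390],None,fx=4,fy=4,interpolation=cv2.INTER_CUBIC)
cv2.imwrite('pics/c.png',np.hstack([a,b]))
print('mouth from net',atz('top',(230.1,465.1),.168),'coll nom',atz('top',(227.7,461.7),.151),'keg', atz('top',(236.7,443.5),0))
print('handle', atz('top',(195,464),.09))
print('tap',atz('top',(261.0,264.7),.074),'spout',atz('top',(298.1,254.0),.044),'plugtip',atz('top',(261.3,269.2),.016))
P=tri((191.2,343.8),(227.7,461.7))[0]
for z in(.168,.166,.136,.117): print(z,proj('top',[.498,-.204,z]),proj('side',[.498,-.204,z]))
import rig;print([k for k in dir(rig) if not k.startswith('_')]);print(globals().get('tcp_to_tips'))
E
```

```text
mouth from net [ 0.4963 -0.2036  0.168 ] coll nom [ 0.502  -0.2022  0.151 ] keg [ 0.4956 -0.2035  0.    ]
handle [ 0.5703 -0.2244  0.09  ]
tap [0.4465 0.1624 0.074 ] spout [0.3733 0.1875 0.044 ] plugtip [0.4468 0.1603 0.016 ]
0.168 (np.float64(229.14489177773308), np.float64(465.3079206854083)) (np.float64(183.8145715260888), np.float64(342.03573165655183))
0.166 (np.float64(229.23542472831897), np.float64(465.00352488119984)) (np.float64(184.64587277895768), np.float64(342.0297703232169))
0.136 (np.float64(230.5468368327539), np.float64(460.5942093823097)) (np.float64(196.98256792190614), np.float64(341.9413028130992))
0.117 (np.float64(231.3346432267216), np.float64(457.94539522900226)) (np.float64(204.66916992003019), np.float64(341.88618152395645))
['Unreachable', 'calibration', 'finish_job', 'grab_frame', 'observe', 'recognise', 'tcp_to_tips', 'tip_of']
0.017
```

View pics/c.png

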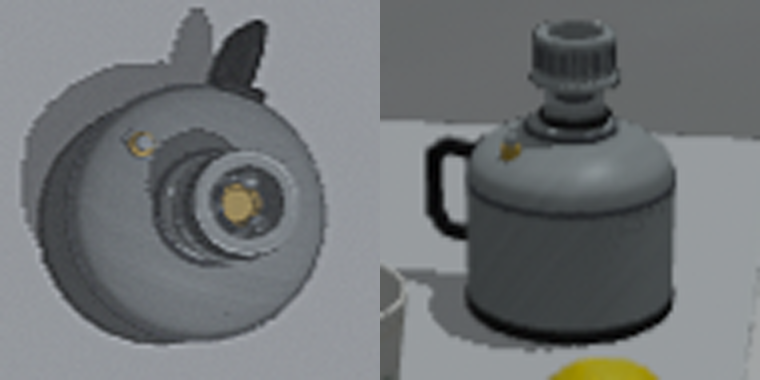

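```bash
python3 - <<'E'
from h import *
np.set_printoptions(precision=4,suppress=True)
print('collar top tri',tri((183.2,343.7),(231.5,466.5)),atz('top',(231.5,466.5),.166))
k=np.array([.496,-.204])
for px,z in(((186,469.5),.09),((187,463.5),.03),((190,466.5),.06)):
    h=atz('top',px,z)[:2]-k;print(np.hypot(*h),np.degrees(np.arctan2(h[1],h[0])))
# best yaw: project handle outline for yaws
for y in(-5,-10,-15,-20):
    u=np.array([np.cos(np.radians(y)),np.sin(np.radians(y))])
    o=[]
    for r,z in((.101,.09),(.101,.025),(.07,.09)):
        p=proj('top',[*(k+r*u),z]);o.append(((p[1]-405)*4,(p[0]-180)*4))
        p=proj('side',[*(k+r*u),z]);o.append(((p[1]-295)*4+380,(p[0]-175)*4))
    print(y,np.round(o).astype(int).tolist())
E
```

```text
collar top tri (array([ 0.494 , -0.2057,  0.1691]), np.float64(0.000652475341345514)) [ 0.494  -0.2066  0.166 ]
0.09693671695597396 -18.925069959845878
0.10588707498820311 -19.886149641038575
0.0948357417362734 -20.83458493291082
-5 [[211, 6], [407, 147], [179, 28], [409, 246], [207, 70], [456, 152]]
-10 [[229, 8], [411, 142], [196, 30], [414, 241], [219, 71], [459, 148]]
-15 [[247, 12], [417, 138], [212, 34], [420, 236], [232, 74], [463, 145]]
-20 [[264, 17], [424, 133], [229, 39], [426, 231], [244, 77], [468, 142]]
```

>>> servo_tool(
  deltas="0 0 0 0 0 0 1",
)

```text
time_s: 1.18
position: [0.1338, 0.5334, 0.2483]
tool_rot: [-180.0, 0.0, 165.9]
wrist_force: [0.6, 0.7, 0.3]
grip_width: 1.001
finger_force: 0.0
```

>>> servo_tool(
  deltas="-.0265 -.0315 0 0 0 0 1;-.0265 -.0315 0 0 0 0 1;-.0265 -.0315 0 0 0 0 1;-.0265 -.0315 0 0 0 0 1;-.0265 -.0315 0 0 0 0 1;-.0265 -.0315 0 0 0 0 1;-.0265 -.0315 0 0 0 0 1;-.0265 -.0315 0 0 0 0 1;-.0265 -.0315 0 0 0 0 1;-.0265 -.0315 0 0 0 0 1",
)

```text
time_s: 2.02
position: [0.3145, 0.1616, 0.2486]
tool_rot: [180.0, 0.1, 165.9]
wrist_force: [1.3, 0.8, -0.9]
grip_width: 1.004
finger_force: 0.0
```

>>> servo_tool(
  deltas="-.0265 -.0315 0 0 0 0 1;-.0265 -.0315 0 0 0 0 1;-.0265 -.0315 0 0 0 0 1;-.0265 -.0315 0 0 0 0 1;-.0265 -.0315 0 0 0 0 1;-.0265 -.0315 0 0 0 0 1;-.0265 -.0315 0 0 0 0 1;-.0265 -.0315 0 0 0 0 1;-.0265 -.0315 0 0 0 0 1;-.0265 -.0315 0 0 0 0 1",
)

```text
time_s: 2.85
position: [0.4951, -0.2088, 0.2483]
tool_rot: [180.0, 0.0, 165.9]
wrist_force: [-0.3, 0.9, 1.4]
grip_width: 1.002
finger_force: 0.0
```

>>> servo_tool(
  deltas="0 0 0 0 0 7 1;0 0 0 0 0 7 1;0 0 0 0 0 7 1;0 0 0 0 0 7 1;0 0 0 0 0 7 1;0 0 0 0 0 7 1;0 0 0 0 0 7 1;0 0 0 0 0 7 1;0 0 0 0 0 7 1;0 0 0 0 0 7 1",
)

```text
time_s: 3.68
position: [0.4946, -0.2066, 0.2483]
tool_rot: [180.0, 0.0, 95.6]
wrist_force: [0.4, -0.5, 0.3]
grip_width: 0.997
finger_force: 0.0
```

>>> servo_tool(
  deltas="0 0 0 0 0 7 1;0 0 0 0 0 7 1;0 0 0 0 0 7 1;0 0 0 0 0 5 1;0 0 0 0 0 0 1",
)

```text
time_s: 4.1
position: [0.4946, -0.2066, 0.2483]
tool_rot: [180.0, -0.0, 69.7]
wrist_force: [0.4, 0.9, -0.5]
grip_width: 0.999
finger_force: 0.0
```

>>> servo_tool(
  deltas="0 0 .023 0 0 0 1;0 0 .023 0 0 0 1;0 0 .023 0 0 0 1;0 0 .023 0 0 0 1;0 0 0 0 0 0 .65;0 0 0 0 0 0 .65;0 0 0 0 0 0 .65;0 0 0 0 0 0 .65",
)

```text
time_s: 4.77
position: [0.4953, -0.2069, 0.1579]
tool_rot: [179.9, 0.0, 70.0]
wrist_force: [0.4, 0.0, 0.0]
grip_width: 0.646
finger_force: 0.0
```

>>> servo_tool(
  deltas="0 0 0 0 0 0 .62;0 0 0 0 0 0 .61;0 0 0 0 0 0 .6;0 0 0 0 0 0 .6",
)

```text
time_s: 5.1
position: [0.4949, -0.2067, 0.1568]
tool_rot: [179.9, 0.0, 69.9]
wrist_force: [-0.0, -0.2, 1.6]
grip_width: 0.604
finger_force: 0.6
```

```bash
python3 - <<'E'
from h import *
S=grab_frame('side');T=grab_frame('top')
a=cv2.resize(T[180:275,405:500],None,fx=4,fy=4,interpolation=cv2.INTER_CUBIC)
b=cv2.resize(S[150:245,295:390],None,fx=4,fy=4,interpolation=cv2.INTER_CUBIC)
cv2.imwrite('pics/d.png',np.hstack([a,b])[:,:,::-1]);print(observe()['wrist_force'])
E
```

```text
[ 0.76918435 -0.30912767  1.17142321]
```

View pics/d.png

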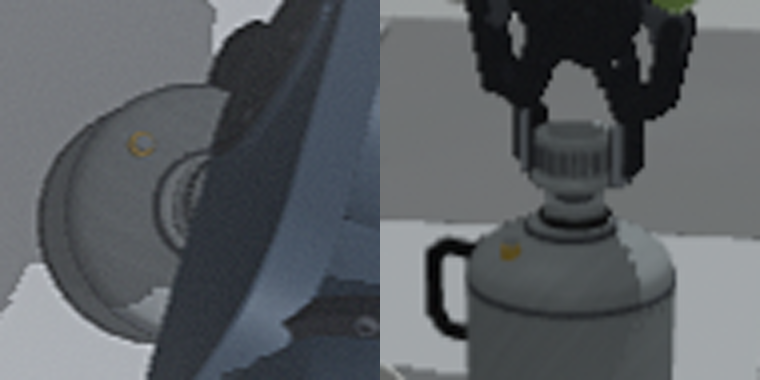

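The fingers straddle the collar, with tips at about row 185 of the crop, just at the lip. I'll close gently and read the sideways force.

>>> servo_tool(
  deltas="0 0 0 0 0 0 .59;0 0 0 0 0 0 .58;0 0 0 0 0 0 .58",
)

```text
time_s: 5.45
position: [0.4953, -0.2069, 0.1568]
tool_rot: [179.9, 0.0, 69.9]
wrist_force: [4.6, -1.1, 3.4]
grip_width: 0.58
finger_force: 2.9
```

>>> servo_tool(
  deltas="0 0 0 0 0 0 .57;0 0 0 0 0 0 .56;0 0 0 0 0 0 .56",
)

```text
time_s: 5.7
position: [0.4954, -0.2069, 0.157]
tool_rot: [179.9, 0.0, 69.9]
wrist_force: [4.1, -0.9, 6.0]
grip_width: 0.564
finger_force: 17.5
```

>>> servo_tool(
  deltas="0 .0005 0 0 0 0 .56;0 0 0 0 0 0 .56;0 0 0 0 0 0 .56",
)

```text
time_s: 5.95
position: [0.4955, -0.207, 0.1569]
tool_rot: [179.9, 0.0, 69.9]
wrist_force: [2.2, -0.9, 5.9]
grip_width: 0.562
finger_force: 17.8
```

>>> servo_tool(
  deltas="0 .0005 0 0 0 0 .56;0 0 0 0 0 0 .6;0 0 0 0 0 0 1;0 0 0 0 0 0 1;0 0 0 0 0 0 1;0 0 0 0 0 0 1;0 0 0 0 0 0 1",
)

```text
time_s: 6.53
position: [0.4954, -0.2069, 0.1562]
tool_rot: [-180.0, -0.0, 69.9]
wrist_force: [0.6, 0.3, -0.0]
grip_width: 1.002
finger_force: 0.0
```

>>> servo_tool(
  deltas="0 0 0 0 0 -7 1;0 0 0 0 0 -7 1;0 0 0 0 0 -7 1;0 0 0 0 0 -7 1;0 0 0 0 0 -7 1;0 0 0 0 0 -7 1;0 0 0 0 0 -7 1;0 0 0 0 0 -7 1;0 0 0 0 0 -7 1;0 0 0 0 0 -7 1",
)

```text
time_s: 7.37
position: [0.4954, -0.2069, 0.1562]
tool_rot: [-180.0, -0.0, 140.3]
wrist_force: [-0.4, 0.4, 0.4]
grip_width: 1.001
finger_force: 0.0
```

>>> servo_tool(
  deltas="0 0 0 0 0 -7 1;0 0 0 0 0 -7 1;0 0 0 0 0 -6 1;0 0 0 0 0 0 .65;0 0 0 0 0 0 .62;0 0 0 0 0 0 .6;0 0 0 0 0 0 .59;0 0 0 0 0 0 .59",
)

```text
time_s: 8.03
position: [0.4958, -0.2063, 0.1565]
tool_rot: [179.9, 0.0, 159.8]
wrist_force: [0.4, 6.0, 3.3]
grip_width: 0.59
finger_force: 5.3
```

>>> servo_tool(
  deltas="0 0 0 0 0 0 .58;0 0 0 0 0 0 .57;0 0 0 0 0 0 .56;0 0 0 0 0 0 .56",
)

```text
time_s: 8.37
position: [0.4958, -0.2061, 0.1567]
tool_rot: [179.9, 0.0, 159.8]
wrist_force: [0.1, 7.4, 5.6]
grip_width: 0.567
finger_force: 28.2
```

>>> servo_tool(
  deltas="0 .001 0 0 0 0 .56;0 0 0 0 0 0 .55;0 0 0 0 0 0 .55",
)

```text
time_s: 8.62
position: [0.4959, -0.2059, 0.1568]
tool_rot: [180.0, 0.0, 159.8]
wrist_force: [-1.9, 2.2, 5.5]
grip_width: 0.557
finger_force: 39.6
```

>>> servo_tool(
  deltas="0 .0004 0 0 0 0 .4;0 0 0 0 0 0 .4;0 0 0 0 0 0 .4;0 0 .0015 0 0 0 .4;0 0 .0015 0 0 0 .4;0 0 .0015 0 0 0 .4;0 0 .0015 0 0 0 .4;0 0 0 0 0 0 .4",
)

```text
time_s: 9.28
position: [0.496, -0.2059, 0.1505]
tool_rot: [-180.0, 0.0, 159.8]
wrist_force: [-3.1, -1.2, 6.1]
grip_width: 0.552
finger_force: 61.3
```

>>> servo_tool(
  deltas="0 0 .001 0 0 0 .4;0 0 .001 0 0 0 .4;0 0 0 0 0 0 .4",
)

```text
time_s: 9.53
position: [0.496, -0.2059, 0.1489]
tool_rot: [-180.0, 0.0, 159.8]
wrist_force: [-5.1, -0.6, 11.5]
grip_width: 0.547
finger_force: 62.1
```

>>> servo_tool(
  deltas="0 0 .001 0 0 0 .4;0 0 0 0 0 0 .4",
)

```text
time_s: 9.7
position: [0.496, -0.2059, 0.1481]
tool_rot: [-180.0, 0.0, 159.8]
wrist_force: [-6.3, -1.7, 11.8]
grip_width: 0.55
finger_force: 62.2
```

>>> servo_tool(
  deltas="0 0 .001 0 0 0 .4;0 0 .001 0 0 0 .4;0 0 0 0 0 0 .4",
)

```text
time_s: 9.95
position: [0.4961, -0.2059, 0.1479]
tool_rot: [-180.0, 0.1, 159.8]
wrist_force: [-14.5, 4.6, 33.7]
grip_width: 0.551
finger_force: 65.4
```

>>> servo_tool(
  deltas="0 0 -.002 0 0 0 .4;0 0 -.001 0 0 0 .5;0 0 0 0 0 0 .6;0 0 0 0 0 0 1;0 0 0 0 0 0 1;0 0 0 0 0 0 1;0 0 0 0 0 0 1;0 0 -.03 0 0 0 1;0 0 -.03 0 0 0 1;0 0 -.04 0 0 0 1",
)

```text
time_s: 10.78
position: [0.4951, -0.2051, 0.2477]
tool_rot: [180.0, -0.2, 159.9]
wrist_force: [0.9, 0.0, -0.9]
grip_width: 0.999
finger_force: 0.0
```

```bash
python3 - <<'E'
from h import *
S=grab_frame('side');T=cv2.imread('pics/side0.png')
b=cv2.resize(S[165:215,310:375],None,fx=6,fy=6,interpolation=cv2.INTER_CUBIC)
a=cv2.resize(T[165:215,310:375],None,fx=6,fy=6,interpolation=cv2.INTER_CUBIC)
cv2.imwrite('pics/e.png',np.hstack([a,b[:,:,::-1]]))
E
```

```text
(no output)
```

View pics/e.png

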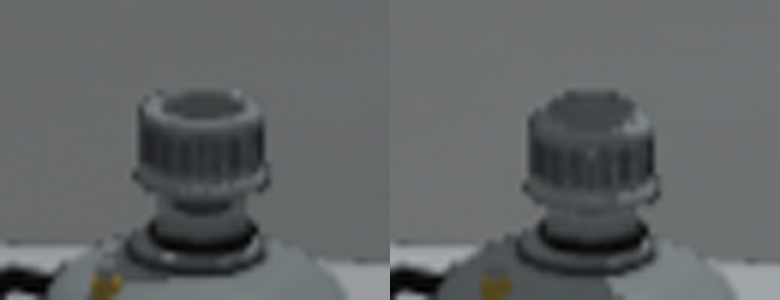

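The collar now sits lower and the barrel rim stands proud (row about 95 in the right half), so it is caught. Next, the tap.

>>> servo_tool(
  deltas=".0172 .0328 0 0 0 0 1;.0172 .0328 0 0 0 0 1;.0172 .0328 0 0 0 0 1;.0172 .0328 0 0 0 0 1;.0172 .0328 0 0 0 0 1;.0172 .0328 0 0 0 0 1;.0172 .0328 0 0 0 0 1;.0172 .0328 0 0 0 0 1;.0172 .0328 0 0 0 0 1;.0172 .0328 0 0 0 0 1",
)

```text
time_s: 11.67
position: [0.4465, 0.1633, 0.2482]
tool_rot: [180.0, 0.0, 159.9]
wrist_force: [0.9, -0.8, 0.1]
grip_width: 0.994
finger_force: 0.0
```

>>> servo_tool(
  deltas="0 0 .025 0 0 -.9 1;0 0 .025 0 0 0 1;0 0 .025 0 0 0 1;0 0 0 0 0 0 1",
)

```text
time_s: 12.0
position: [0.4449, 0.1613, 0.1694]
tool_rot: [-179.8, -0.3, 160.8]
wrist_force: [0.0, -0.4, -0.3]
grip_width: 1.002
finger_force: 0.0
```

```bash
python3 - <<'E'
from h import *
S=grab_frame('side');T=grab_frame('top')
a=cv2.resize(T[215:310,215:310],None,fx=4,fy=4,interpolation=cv2.INTER_CUBIC)
b=cv2.resize(S[250:345,295:390],None,fx=4,fy=4,interpolation=cv2.INTER_CUBIC)
cv2.imwrite('pics/f.png',np.hstack([a,b])[:,:,::-1]);s=observe();print(s['position'])
r=tip_of('side','tap_center')[:2];print(r)
p=s['position'];print('tcp proj now',proj('side',p),'at .074',proj('side',[p[0],p[1],.074]),proj('side',[.446,.162,.074]))
for x in r: o,d=ray('side',x['pixel']);print(o+d*(.162-o[1])/d[1])
E
```

```text
[0.44700165 0.16147261 0.17335927]
[{'pixel': [304.9, 342.6], 'p': 0.75}, {'pixel': [330.2, 377.8], 'p': 0.26}]
tcp proj now (np.float64(250.4414660476058), np.float64(342.7258777993)) at .074 (np.float64(302.62738146479575), np.float64(342.29953599035844)) (np.float64(302.8321653591786), np.float64(342.8355959258199))
[0.44637806 0.162      0.06983762]
[0.3843179  0.162      0.02470403]
```

View pics/f.png

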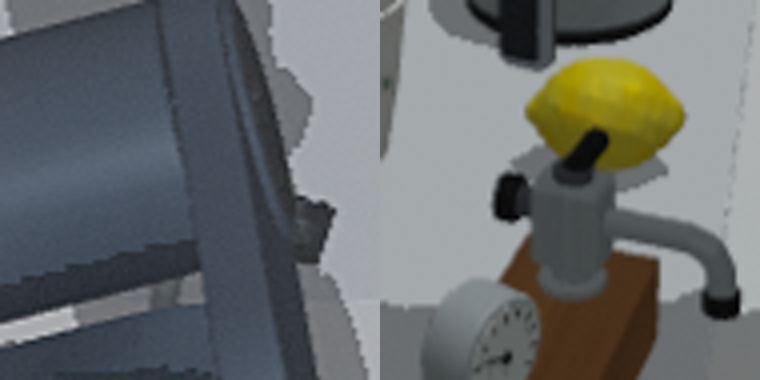

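The tap body is at about (305,343) in the side view, which gives x = 0.446, and the fingers are above it. I'll go down and grip.

>>> servo_tool(
  deltas=".0005 0 .025 0 0 0 1;0 0 .025 0 0 0 1;0 0 .025 0 0 0 1;0 0 .015 0 0 0 1;0 0 .009 0 0 0 1;0 0 0 0 0 0 1",
)

```text
time_s: 12.65
position: [0.4468, 0.1616, 0.0741]
tool_rot: [-180.0, -0.0, 160.8]
wrist_force: [-0.7, 0.2, -0.2]
grip_width: 0.996
finger_force: 0.0
```

>>> servo_tool(
  deltas="0 0 0 0 0 0 .5;0 0 0 0 0 0 .4;0 0 0 0 0 0 .35;0 0 0 0 0 0 .33;0 0 0 0 0 0 .31;0 0 0 0 0 0 .3;0 0 0 0 0 0 .3",
)

```text
time_s: 13.23
position: [0.4479, 0.1629, 0.0751]
tool_rot: [179.8, 0.2, 160.8]
wrist_force: [2.5, 10.2, -0.5]
grip_width: 0.308
finger_force: 31.1
```

>>> servo_tool(
  deltas="0 .0012 0 0 0 0 .3;0 0.0006 0 0 0 0 .3;0 0 0 0 0 0 .25;0 0 0 0 0 0 .1;0 0 0 0 0 0 .1",
)

```text
time_s: 13.65
position: [0.4479, 0.164, 0.0747]
tool_rot: [179.9, 0.1, 160.8]
wrist_force: [2.0, 5.3, -2.8]
grip_width: 0.296
finger_force: 60.4
```

>>> servo_tool(
  deltas="0 .0005 -.001 0 0 0 .1;0 0 -.003 0 0 0 .1;0 0 -.008 0 0 0 .1;0 0 -.015 0 0 0 .1;0 0 -.02 0 0 0 .1;0 0 -.025 0 0 0 .1;0 0 -.03 0 0 0 .1;0 0 -.03 0 0 0 .1;0 0 -.03 0 0 0 .1;0 0 -.018 0 0 0 .1",
)

```text
time_s: 14.48
position: [0.4475, 0.1637, 0.2575]
tool_rot: [179.9, 0.1, 160.8]
wrist_force: [0.9, 0.6, -2.0]
grip_width: 0.3
finger_force: 60.7
```

>>> servo_tool(
  deltas="0 0 0 0 0 0 .1;0 0 0 0 0 0 .1",
)

```text
time_s: 14.65
position: [0.4471, 0.1637, 0.2544]
tool_rot: [180.0, 0.0, 160.8]
wrist_force: [-0.1, -1.0, -3.4]
grip_width: 0.298
finger_force: 60.8
```

>>> servo_tool(
  deltas="-.0075 -.015 0 0 0 0 .1;-.0168 -.0333 0 0 0 0 .1;-.0168 -.0333 0 0 0 0 .1;-.0168 -.0333 0 0 0 0 .1;-.0168 -.0333 0 0 0 0 .1;-.0168 -.0333 0 0 0 0 .1;-.0168 -.0333 0 0 0 0 .1;-.0168 -.0333 0 0 0 0 .1;-.0168 -.0333 0 0 0 0 .1;-.0168 -.0333 0 0 0 0 .1",
)

```text
time_s: 15.48
position: [0.4928, -0.1872, 0.2522]
tool_rot: [180.0, -0.2, 160.8]
wrist_force: [1.6, 0.1, -2.2]
grip_width: 0.294
finger_force: 60.5
```

>>> servo_tool(
  deltas="-.0092 -.018 0 0 0 0 .1;0 0 .008 0 0 0 .1;0 0 0 0 0 0 .1;0 0 0 0 0 0 .1",
)

```text
time_s: 15.82
position: [0.4957, -0.2047, 0.2444]
tool_rot: [180.0, -0.2, 160.8]
wrist_force: [0.1, -0.1, -2.8]
grip_width: 0.299
finger_force: 60.8
```

```bash
python3 - <<'E'
from h import *
S=grab_frame('side')
b=cv2.resize(S[120:225,290:390],None,fx=7,fy=5.6,interpolation=cv2.INTER_CUBIC)
cv2.imwrite('pics/g.png',b[:,:,::-1]);s=observe();print(s['position'],s['tool_rot'],s['wrist_force'])
for t in('plug_tip','tap_center','spout_tip'):print(t,tip_of('side',t)[:2])
p=s['position']
for q in([p[0],p[1],p[2]-.058],[.496,-.2058,.17],[.496,-.2058,.151]):
    r=proj('side',q);print(r,(r[1]-290)*7,(r[0]-120)*5.6)
E
```

```text
[ 0.49605599 -0.20450362  0.24517496] [ 1.79971419e+02 -1.44857376e-01  1.60852833e+02] [ 0.69638224 -0.23759254 -2.4144249 ]
plug_tip [{'pixel': [175.2, 344.0], 'p': 0.56}, {'pixel': [153.4, 345.2], 'p': 0.23}]
tap_center [{'pixel': [154.1, 345.4], 'p': 0.61}, {'pixel': [192.8, 342.6], 'p': 0.4}]
spout_tip [{'pixel': [171.4, 371.4], 'p': 0.94}]
(np.float64(175.75827820312878), np.float64(342.9674575132599)) 370.7722025928192 312.24635793752117
(np.float64(182.78083639571727), np.float64(343.01046105540604)) 371.0732273878423 351.5726838160167
(np.float64(190.63665247170252), np.float64(342.94798441571305)) 370.63589090999136 395.56525384153406
```

View pics/g.png

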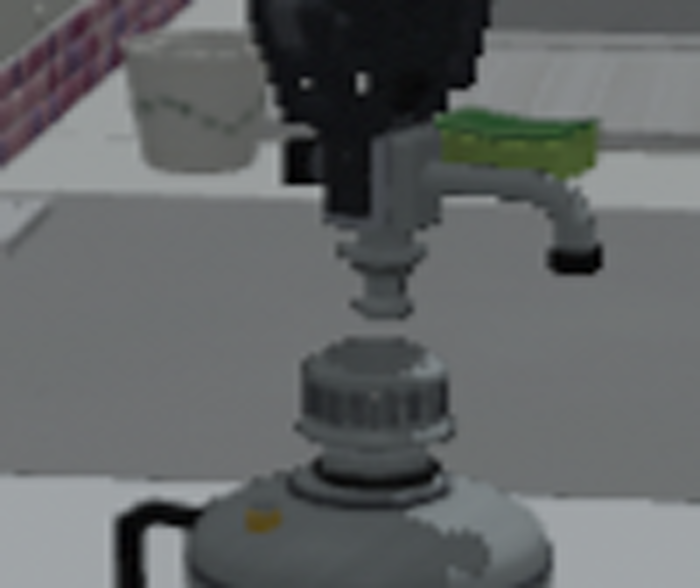

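The plug nose is centred at column 381 of the crop and the barrel at 375, so the plug sits about 2 mm too far towards -x. I'll correct that and go down slowly.

>>> servo_tool(
  deltas="-.0027 -.0013 0 0 0 0 .1;0 0 .005 0 0 0 .1;0 0 .004 0 0 0 .1;0 0 .002 0 0 0 .1;0 0 0 0 0 0 .1;0 0 0 0 0 0 .1",
)

```text
time_s: 16.52
position: [0.4987, -0.2076, 0.2351]
tool_rot: [180.0, -0.0, 160.8]
wrist_force: [0.6, -0.2, -3.1]
grip_width: 0.293
finger_force: 60.7
```

>>> servo_tool(
  deltas="0 0 .001 0 0 0 .1;0 0 .001 0 0 0 .1;0 0 .001 0 0 0 .1;0 0 0 0 0 0 .1",
)

```text
time_s: 16.85
position: [0.4987, -0.2076, 0.2321]
tool_rot: [180.0, -0.0, 160.8]
wrist_force: [0.3, 0.0, -2.5]
grip_width: 0.297
finger_force: 60.8
```

>>> servo_tool(
  deltas="0 0 .001 0 0 0 .1;0 0 .001 0 0 0 .1;0 0 .001 0 0 0 .1;0 0 0 0 0 0 .1",
)

```text
time_s: 17.18
position: [0.4987, -0.2076, 0.229]
tool_rot: [180.0, -0.0, 160.8]
wrist_force: [-1.0, 0.2, -3.2]
grip_width: 0.296
finger_force: 60.7
```

>>> servo_tool(
  deltas="0 .0006 0 0 0 0 .1;0 0 .001 0 0 0 .1;0 0 .001 0 0 0 .1;0 0 0 0 0 0 .1",
)

```text
time_s: 17.52
position: [0.4989, -0.207, 0.2271]
tool_rot: [180.0, -0.0, 160.8]
wrist_force: [0.8, 0.1, -3.0]
grip_width: 0.297
finger_force: 60.7
```

>>> servo_tool(
  deltas="0 0 .001 0 0 0 .1;0 0 .001 0 0 0 .1;0 0 0 0 0 0 .1",
)

```text
time_s: 17.77
position: [0.4989, -0.2071, 0.2251]
tool_rot: [180.0, -0.0, 160.8]
wrist_force: [0.4, 0.8, -2.7]
grip_width: 0.297
finger_force: 60.7
```

>>> servo_tool(
  deltas="0 0 .001 0 0 0 .1;0 0 .001 0 0 0 .1;0 0 0 0 0 0 .1",
)

```text
time_s: 18.02
position: [0.4989, -0.2071, 0.2231]
tool_rot: [180.0, -0.0, 160.8]
wrist_force: [-0.3, 0.1, -2.6]
grip_width: 0.298
finger_force: 60.8
```

>>> servo_tool(
  deltas="0 0 .001 0 0 0 .1;0 0 .001 0 0 0 .1;0 0 0 0 0 0 .1",
)

```text
time_s: 18.27
position: [0.4989, -0.2071, 0.2211]
tool_rot: [180.0, -0.0, 160.8]
wrist_force: [-0.0, 0.6, -2.4]
grip_width: 0.296
finger_force: 60.8
```

>>> servo_tool(
  deltas="0 0 .001 0 0 0 .1;0 0 .001 0 0 0 .1;0 0 0 0 0 0 .1",
)

```text
time_s: 18.52
position: [0.4988, -0.207, 0.2191]
tool_rot: [180.0, -0.0, 160.8]
wrist_force: [-0.4, 0.8, -3.7]
grip_width: 0.301
finger_force: 60.7
```

>>> servo_tool(
  deltas="0 0 .001 0 0 0 .1;0 0 .001 0 0 0 .1;0 0 0 0 0 0 .1",
)

```text
time_s: 18.77
position: [0.499, -0.2071, 0.2175]
tool_rot: [-180.0, 0.0, 160.8]
wrist_force: [-1.2, -0.1, 1.3]
grip_width: 0.299
finger_force: 61.4
```

>>> servo_tool(
  deltas="0 0 .001 0 0 0 .1;0 0 .001 0 0 0 .1;0 0 0 0 0 0 .1",
)

```text
time_s: 19.02
position: [0.499, -0.2071, 0.2155]
tool_rot: [-180.0, 0.0, 160.8]
wrist_force: [-0.7, 0.7, 3.6]
grip_width: 0.299
finger_force: 61.6
```

>>> servo_tool(
  deltas="0 0 .001 0 0 0 .1;0 0 .001 0 0 0 .1;0 0 0 0 0 0 .1",
)

```text
time_s: 19.27
position: [0.499, -0.2071, 0.2136]
tool_rot: [-180.0, 0.0, 160.8]
wrist_force: [-2.2, 0.6, 7.2]
grip_width: 0.297
finger_force: 61.9
```

>>> servo_tool(
  deltas="0 0 .001 0 0 0 .1;0 0 .001 0 0 0 .1;0 0 0 0 0 0 .1",
)

```text
time_s: 19.52
position: [0.499, -0.2071, 0.2116]
tool_rot: [-180.0, 0.0, 160.8]
wrist_force: [-2.8, 0.6, 4.6]
grip_width: 0.295
finger_force: 61.9
```

>>> servo_tool(
  deltas="0 0 .001 0 0 0 .1;0 0 .001 0 0 0 .1;0 0 0 0 0 0 .1",
)

```text
time_s: 19.77
position: [0.499, -0.2071, 0.2096]
tool_rot: [-180.0, 0.0, 160.8]
wrist_force: [-1.8, 0.1, 4.2]
grip_width: 0.298
finger_force: 61.9
```

>>> servo_tool(
  deltas="0 0 .0008 0 0 0 .1;0 0 0 0 0 0 .1",
)

```text
time_s: 19.93
position: [0.4991, -0.2071, 0.2088]
tool_rot: [-180.0, 0.0, 160.8]
wrist_force: [-1.2, 1.5, 6.0]
grip_width: 0.296
finger_force: 62.0
```

>>> servo_tool(
  deltas="0 0 .0008 0 0 0 .1;0 0 0 0 0 0 .1",
)

```text
time_s: 20.1
position: [0.4991, -0.2071, 0.2081]
tool_rot: [-180.0, 0.0, 160.8]
wrist_force: [-1.7, 1.3, 7.6]
grip_width: 0.3
finger_force: 62.0
```

>>> servo_tool(
  deltas="0 0 .0006 0 0 0 .1;0 0 0 0 0 0 .1",
)

```text
time_s: 20.27
position: [0.4991, -0.2071, 0.2076]
tool_rot: [-180.0, 0.0, 160.8]
wrist_force: [-3.0, 0.9, 8.5]
grip_width: 0.299
finger_force: 62.0
```

>>> servo_tool(
  deltas="0 0 .0006 0 0 0 .1;0 0 0 0 0 0 .1",
)

```text
time_s: 20.43
position: [0.499, -0.2071, 0.2069]
tool_rot: [-180.0, 0.0, 160.8]
wrist_force: [-1.7, 0.9, 6.1]
grip_width: 0.296
finger_force: 62.0
```

>>> servo_tool(
  deltas="0 0 .0006 0 0 0 .1;0 0 0 0 0 0 .1",
)

```text
time_s: 20.6
position: [0.4991, -0.2071, 0.2063]
tool_rot: [-180.0, 0.0, 160.8]
wrist_force: [-1.9, 1.6, 7.2]
grip_width: 0.295
finger_force: 61.9
```

>>> servo_tool(
  deltas="0 0 .0006 0 0 0 .1;0 0 0 0 0 0 .1",
)

```text
time_s: 20.77
position: [0.4991, -0.2072, 0.2059]
tool_rot: [-180.0, 0.0, 160.8]
wrist_force: [-3.0, 1.3, 9.2]
grip_width: 0.299
finger_force: 62.2
```

>>> servo_tool(
  deltas="0 0 .0006 0 0 0 .1;0 0 0 0 0 0 .1",
)

```text
time_s: 20.93
position: [0.4991, -0.2072, 0.2054]
tool_rot: [-180.0, 0.0, 160.8]
wrist_force: [-3.1, 1.9, 10.7]
grip_width: 0.299
finger_force: 62.3
```

```bash
python3 - <<'E'
from h import *
S=grab_frame('side')
b=cv2.resize(S[120:225,290:390],None,fx=7,fy=5.6,interpolation=cv2.INTER_CUBIC)
cv2.imwrite('pics/i.png',b[:,:,::-1]);s=observe();print(s['position'],s['tool_rot'],s['wrist_force'],s['moment'])
E
```

```text
[ 0.49914659 -0.20715917  0.20546293] [-1.79995722e+02  4.89036072e-02  1.60814881e+02] [-3.60757856  1.85302685 10.0323572 ] [0.37021199 0.64470436 0.02371171]
```

View pics/i.png

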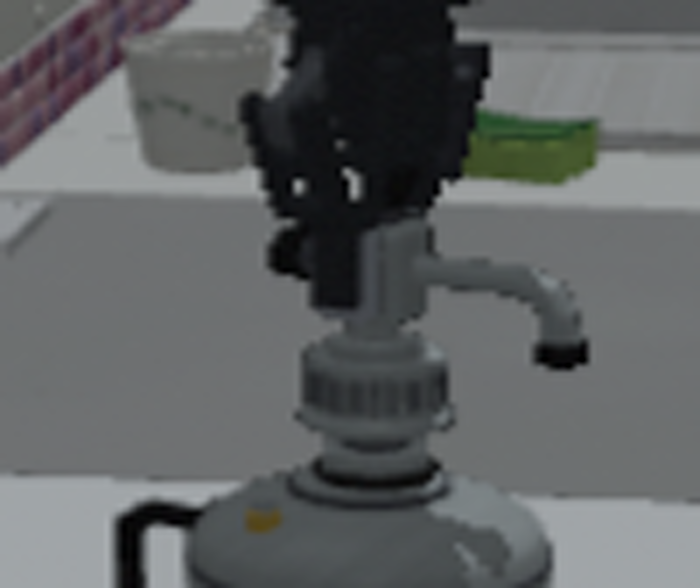

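The collar has sprung up: its lip is at about row 425, against 440 when pulled back. I'll check with a light upward tug.

>>> servo_tool(
  deltas="0 0 -.0008 0 0 0 .1;0 0 -.0008 0 0 0 .1;0 0 0 0 0 0 .1",
)

```text
time_s: 21.23
position: [0.4991, -0.2071, 0.2065]
tool_rot: [-180.0, 0.0, 160.8]
wrist_force: [-1.2, 1.6, 4.3]
grip_width: 0.3
finger_force: 61.3
```

>>> servo_tool(
  deltas="0 0 -.0008 0 0 0 .1;0 0 -.0008 0 0 0 .1;0 0 0 0 0 0 .1",
)

```text
time_s: 21.48
position: [0.4989, -0.2071, 0.2071]
tool_rot: [180.0, -0.0, 160.8]
wrist_force: [3.6, -1.7, -9.3]
grip_width: 0.293
finger_force: 59.8
```

Locked: it resists the pull. Now I'll relax, release and retreat.

>>> servo_tool(
  deltas="0 0 .0008 0 0 0 .1;0 0 0 0 0 0 .28;0 0 0 0 0 0 .32;0 0 0 0 0 0 .4;0 0 0 0 0 0 .7;0 0 0 0 0 0 1;0 0 0 0 0 0 1;0 0 0 0 0 0 1;0 0 0 0 0 0 1",
)

```text
time_s: 22.23
position: [0.4989, -0.2071, 0.2072]
tool_rot: [-180.0, 0.0, 160.8]
wrist_force: [0.0, -0.9, 0.3]
grip_width: 1.001
finger_force: 0.0
```

>>> servo_tool(
  deltas="0 0 -.01 0 0 0 1;0 0 -.02 0 0 0 1;0 0 -.025 0 0 0 1;0 0 -.025 0 0 0 1;0 0 -.02 0 0 0 1;0 .03 0 0 0 0 1;0 .04 0 0 0 0 1;0 .04 0 0 0 0 1;0 .03 0 0 0 0 1;0 0 0 0 0 0 1",
)

```text
time_s: 23.07
position: [0.546, -0.0706, 0.3079]
tool_rot: [179.9, 0.0, 161.0]
wrist_force: [-1.1, 0.4, 0.5]
grip_width: 0.999
finger_force: 0.0
```

```bash
python3 - <<'E'
from h import *
S=grab_frame('side');T=grab_frame('top')
a=cv2.resize(T[160:300,300:500],None,fx=3.4,fy=3.4,interpolation=cv2.INTER_CUBIC)[:,:400]
b=cv2.resize(S[130:250,290:390],(400,476),interpolation=cv2.INTER_CUBIC)
a=cv2.resize(T[170:289,395:495],(400,476),interpolation=cv2.INTER_CUBIC)
cv2.imwrite('pics/j.png',np.hstack([a,b])[:,:,::-1]);s=observe();print(s['time_s'],s['position'])
E
```

```text
23.1667 [ 0.54507996 -0.07407813  0.30767732]
```

View pics/j.png

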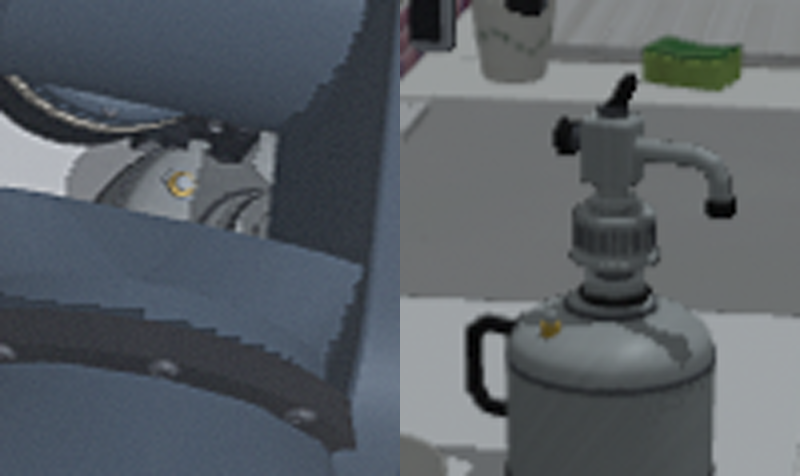

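The tap stands upright at (612,150) in the crop, the collar is up, and the spout points opposite the handle. The gripper is clear.

```bash
python3 -c "from rig import *; print(finish_job())"
```

```text
the job is handed in; nothing more can be done
None
```

The tap is locked upright in the keg's coupler with the spout pointing away from the handle, pressed in at under 15 N and handed in at about 23 s; I never moved to touch the gauge, mug or lemon, but did not check them again at the end.

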